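# Set the length stop on a mitre block with a spring clamp

## Task

Set the length stop on the mitre block, for cutting more pieces as long as the sample that stands against the saw: push the loose stop block along the fence until it bears snugly but lightly on the end of the sample, the sample held up against the saw and its thin blade not bowed. Then take the larger spring clamp off its rail by squeezing its handles, keep it squeezed open while you lower it over the fence and the middle of the stop block until its spring barrel bears gently on the wood, and only then let go, so that it stands upright and clamps the stop block tight to the fence with the block still touching the sample. Leave the smaller clamp and everything else where they are.

Things in the scene. Friction and masses are not known exactly. Their poses are not given: they have to be found in the camera images.
- mitre_block: wooden mitre block, fixed, on rubber feet (underside 3 to 8 mm above the table). Origin: centre of the base's underside; z up, y along the fence towards the saw, x to the fence (away from the robot). Base 20 mm thick, x -67 to 45 mm, y -165 to 165 mm. Fence upright along the back edge: front face x = 27 mm, back face x = 45 mm (open behind), top z = 65 mm
- saw_blade (a point): fine saw standing fixed in the fence's square kerf, thin blade across the base, handle towards the robot. The point lies on the blade's face towards the sample, at y = 124, z = 40 mm of the mitre block, axes as there. The blade's back is at z = 77 mm; the wooden handle reaches to x = -227 mm
- stop_centre (a point): centre of the stop block (stop_block): loose pine offcut on edge on the base, 120 mm along the fence, 22 mm thick, 45 mm high (level with the fence's top), 60 to 130 g; slides with about 1 N. Its back is within 2.5 mm of the fence, its end 25 to 67 mm from the sample. Axes: y along the fence to the saw, z to the fence, x down
- sample_centre (a point): centre of the sample (sample): loose dark block of old wood, 75 mm along the fence, 40 mm deep, 40 mm high, 55 to 115 g, on the base against the fence (within 2 mm), far end within 1 mm of the saw blade, which is hard. Axes as the mitre block's. Touching end to end, the centres of stop block and sample are 97.5 mm apart along the fence
- clamp_grip (a point): larger spring clamp (spring_clamp, 110 g): point midway between its black handles, 55 mm above the barrel's underside; z up, x the way handles and jaws move (across the rail), y along rail and pivot. Handles 22 mm wide, 30 to 72 mm above the barrel's underside, V-shaped: 65 mm over the tips on the rail, about 41 mm on 40 mm of wood, 23 to 25 mm and parallel when squeezed to the stop. Needs 5-13 N
- clamp_throat (a point): underside of the larger clamp's spring barrel (24 mm across, 26 mm long along y, collider spring_clamp_c0), resting on the rail's top; axes as clamp_grip. Both jaws open evenly as the handles are squeezed and spring shut when let go. Jaw pads 24 mm wide along y, 22 to 38 mm below this point, 20 mm apart on the rail, 50 mm at the stop. Squeezed while it sits on the rail, it stays seated there
- spring_clamp_jaw (a joint): angle by which each jaw of the larger clamp is opened, rad: 0 astride the 20 mm rail, about 0.2 on a 40 mm thickness, 0.33 fully squeezed (stop)
- clamp_rail: fixed board on edge on two cross feet; the clamps sit astride it, 55 to 65 mm either side of its middle, the larger at either end. Origin: centre of its underside, on the table; y along the rail, z up. 260 mm long, 20 mm thick, top at z = 70 mm; feet 85 mm across at y = -115 and 115 mm
- small_clamp: the smaller spring clamp on the same rail, of the same shape at 0.72 of the size; to be left alone. Origin: under its spring barrel, on the rail's top
- tape_measure: tape measure standing on the table, 38 x 84 x 64 mm, origin at the centre of its underside; to be left alone
- glue_bottle: glue bottle, 54 mm wide, 143 mm high, origin at the centre of its underside; to be left alone
- cut_piece: a piece already cut, like the sample (40 x 75 x 40 mm), on the table, origin at the centre of its underside; to be left alone

How it is judged (in metres and radians):
On the way, in this order (a step that is already met when the one before it is completed fails the run):
1. the stop block bears on the end of the sample (more than 1 N, gap under 1.2 mm) (contact force between stop_block and sample above 1 N and y of stop_centre in the frame of sample_centre above -0.0987 m), for 0.2 s.
2. the clamp, held open over the fence and the stop block, bears on the wood with its spring barrel (over 1 N) (value of joint spring_clamp_jaw above 0.23 rad and z of clamp_grip in the frame of mitre_block below 0.124 m and horizontal distance between clamp_grip and stop_centre below 0.04 m and (contact force between spring_clamp_c0 and mitre_block above 1 N or contact force between spring_clamp_c0 and stop_block above 1 N)), for 0.1 s.
At the end, for the whole second after the job is handed in: larger clamp upright (0.12 rad), within 35 mm of the block's middle, barrel within 3.5 mm of the wood, gripping block and fence (over 4 N each); block on the base, tight to the fence (1.5 mm, 0.03 rad), its end within 1.2 mm of the sample's, sample within 1.5 mm of the saw; all at rest (z of clamp_grip in the frame of mitre_block between 0.116 and 0.1235 m and angle between clamp_grip's own z axis and vertical below 0.12 rad and y of clamp_grip in the frame of stop_centre between -0.035 and 0.035 m and contact force between spring_clamp and stop_block above 4 N and contact force between spring_clamp and mitre_block above 4 N and y of stop_centre in the frame of sample_centre above -0.0987 m and y of sample_centre in the frame of mitre_block above 0.085 m and x of stop_centre in the frame of mitre_block above 0.0145 m and z of stop_centre in the frame of mitre_block below 0.0445 m and angle between the y axis of stop_centre and the y axis of mitre_block, either way round below 0.03 rad and linear speed of spring_clamp below 0.01 m/s); the robot touches nothing.
It fails at once if the stop block presses the sample so hard that it bows the saw blade (over 15 N) (contact force between stop_block and sample above 15 N).
It fails at once if the clamp's spring barrel is rammed on the wood (over 15 N) (contact force between spring_clamp_c0 and mitre_block above 15 N or contact force between spring_clamp_c0 and stop_block above 15 N).
It fails at once if another thing is pushed out of its place (over 30 mm) (distance of any of small_clamp, tape_measure, glue_bottle, cut_piece from where it was at the start of the episode above 0.03 m).
It also fails if it takes over 64 s, if anything falls off the work surface, if the arm or the gripper's body presses on something with over 40 N, if the wrist force passes 120 N, or if a joint passes its speed limit or range.

## Robot

A 6-joint arm with a two-finger parallel gripper is mounted at the origin on a cart in front of the work surface, level with it; the furniture and walls round the work are solid. World frame = base frame: x ahead of the robot, y to its left, z up, the work surface at z = 0. Lengths are in mm, angles in rad, forces in N, time in s.
With the tool pointing down it reaches from about 300 to 875 mm from the base axis. Payload 6.4 kg.
Tool frame: the origin (TCP) lies midway between the tips of the shut fingers; the grasp point (between the pads) lies 19 mm behind it (ctrl.grip_point_offset is the distance from the TCP to the grasp point, in mm); z points along the fingers, y is the direction in which the jaws open and shut (so a half turn about z gives the same grasp; the last joint's range is limited). The gripper opens to 85 mm and grips with 20 to 120 N. Pads are 22 mm wide; open, the fingers measure 114 mm over their backs; the gripper's body (76 mm by 85 mm) begins 54 mm behind the grasp point. The pads swing forward as they close: fully open they stand 13 mm farther back than shut.
Start: joints at [0.986, 0.181, 1.607, -0, 1.354, -0.206], TCP at [212.628, 534.257, 231.288] pointing down, gripper open.
Joint ranges: [-2.99, 2.99], [-0.89, 2.07], [0.3, 2.58], [-1.14, 4.28], [0, 2.63], [-3.12, 3.12]. Speed limits (rad/s): [2.57, 2.57, 3.01, 3.14, 3.14, 3.14].

## Interface

Orientations are given as a rotation vector (axis times angle).
In Python, from cell import ctrl gives the robot as it stands.
- The arm moves only by the tool send_rows, never from a script. Its arguments are lists of equal length, an entry for each row: "fingers": the finger opening in mm, from 0 to 85.4; "dp": the shift along the tool's x, y, z in mm, a list of three; "spin": the turn about the tool's z in degrees. In form: {"fingers": [fingers, ...], "dp": [[x, y, z], ...], "spin": [spin, ...]}. A call has 1 to 12 rows; each row is the pose to reach, as a shift and turn from the pose measured when the call began, along the tool's axes at that moment; what a row does not reach only later rows make up. A row lasts 1/10 s, in which the tool goes at most 50 mm and 8.59 degrees, less where a joint would pass 70% of its speed; a pose out of reach is approached as far as the arm can. A call with a gripper value outside its range is refused whole. The fingers move at their own pace and stop on an object; "squeeze" is the grip in N (left out, the last holds). Time passes only in rows, so rows that repeat a pose let the fingers close. It gives the time, the measured TCP pose, the force and the opening at its end, in the units of the state.
- ctrl.read_state(): the state, without advancing time (a new reading comes with each control period).
- ctrl.camera(name): name is "side" or "top" or "wrist"; returns a dict with "pixels" (384x512x3 uint8, red, green, blue), "depth" (384x512 float32, mm along the optical axis (not along the pixel's ray), 0 where there is no reading), "fov_y" (degrees; the focal length in pixels is half the picture's height over the tangent of half this angle, whatever the lens; pixels are square), "cx", "cy" (the principal point, pixels), "position" and "attitude" of the camera in the world. Camera axes: x right, y down, z forward; pixel columns grow to the right and rows downward; lengths in mm; the calibration is good to about 2 mm. A picture is of the moment at which its call begins.
- ctrl.job_done(): hands the job in, once; it reports no verdict.
The state is a dict: "time": time; "joint_pos": joint angles; "qvel": joint speeds; "effort": joint torques, N m; "tool_pos": TCP position; "eef_rot": TCP orientation; "wrist_force": force on the tool from outside, world axes, zero at the start; "ft_torque": the same for the moment, N m; "grip_width": opening from 0.0 (shut) to 1.0 (fully open).
Only numpy, scipy, OpenCV 4.12 (cv2) and the standard library are available. Lean on these libraries where they do the work, as an engineer would, in place of code of your own. Each camera call takes 0.05 s, during which the arm holds its last target. There are 200 camera calls.

## Working session

There is one attempt and no reset: what is moved stays moved. The work goes in short steps, Python scripts to look and compute and a tool call to move; the robot and the scene stay as the last step left them, time stands still between calls to the robot, and variables do not carry over. Pictures are saved under pics/ and viewed, about 8 in all and at most 12, crops included, and the job is handed in when it is done.

Besides the shell and the picture viewer there is one more tool, called as name(argument=value, ...) on one line, values as JSON. send_rows: Moves the arm, as the interface text tells. Its arguments: {"type":"object","properties":{"fingers":{"type":"array","items":{"type":"number"}},"dp":{"type":"array","items":{"type":"array","items":{"type":"number"}}},"spin":{"type":"array","items":{"type":"number"}},"squeeze":{"type":"number"}},"required":["fingers","dp","spin"]}

```bash
mkdir -p pics; cat > h.py <<'E'
import numpy as np, cv2
from scipy.spatial.transform import Rotation as R
from cell import ctrl
def shot(n,fn=None):
    c=ctrl.camera(n)
    if fn: cv2.imwrite('pics/'+fn,cv2.cvtColor(c['pixels'],cv2.COLOR_RGB2BGR)); np.savez('pics/'+fn[:-4],**{k:np.array(v) for k,v in c.items()})
    return c
def att(c):
    a=np.array(c['attitude'],float)
    return a if a.shape==(3,3) else R.from_rotvec(a).as_matrix()
def cloud(c):
    h,w=c['depth'].shape; f=h/2/np.tan(np.radians(float(c['fov_y']))/2)
    u,v=np.meshgrid(np.arange(w),np.arange(h)); d=c['depth']
    P=np.stack([(u-c['cx'])/f*d,(v-c['cy'])/f*d,d],-1)
    return P@att(c).T+np.array(c['position'])
def load(fn): return dict(np.load('pics/'+fn+'.npz'))
E
python3 - <<'E'
from h import *
for n in ('top','side'):
    c=shot(n,n+'0.png'); print(n,c['position'],c['attitude'],c['fov_y'])
s=ctrl.read_state(); print(s)
a=cv2.imread('pics/top0.png');b=cv2.imread('pics/side0.png')
E
```

```text
top [ 416.2121414  -290.6522594   985.59899637] [-2.19810778  1.99822886 -0.21647029] 52.960546857569575
side [625.44859661 568.7889011  762.49448782] [-0.0562596  -2.80981852  1.37805988] 51.750256937717985
{'time': 0.1, 'joint_pos': array([ 9.85698831e-01,  1.81474714e-01,  1.60793333e+00,  1.43559266e-05,
        1.35379795e+00, -2.06333726e-01]), 'qvel': array([-1.35031144e-03, -6.71097151e-04, -1.68121084e-03, -7.53676992e-04,
        3.05153065e-03,  5.99370918e-05]), 'effort': array([ 1.17499461e-03, -4.45872688e+01, -3.52237236e+01, -9.93189224e-05,
        4.16335199e-03,  3.08448170e-05]), 'tool_pos': array([212.32980639, 533.81366453, 230.45752749]), 'eef_rot': array([-5.91295797e-01, -3.08479820e+00,  2.32943212e-03]), 'wrist_force': array([-0.97627791,  0.31124821,  0.20575044]), 'ft_torque': array([-0.01639142, -0.02688914, -0.01330645]), 'grip_width': 1.003074497449708}
```

View pics/top0.png

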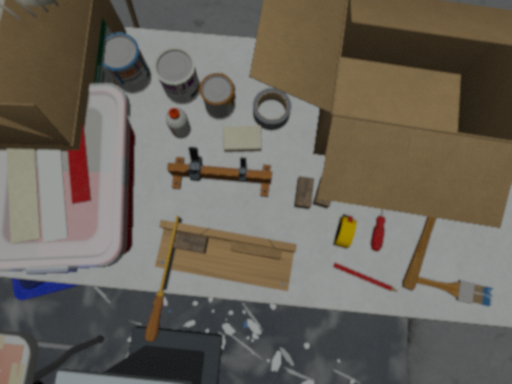

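View pics/side0.png

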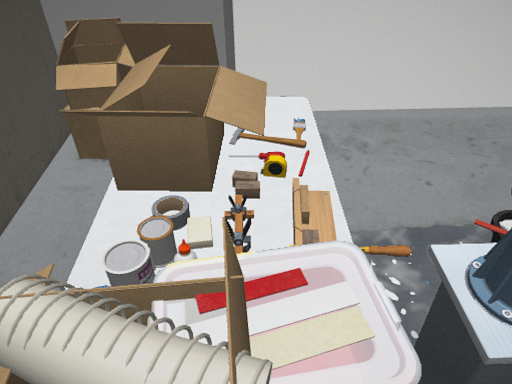

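The top view shows the mitre block at about (228,255), with the saw at its left end (163,280), the sample at (190,242) and the stop block at (256,250). The rail is at (220,172), with the larger clamp at (195,160) and the smaller at (243,167). The side view is too far off to help much. Next I'll get rough coordinates.

```bash
python3 - <<'E'
from h import *
c=load('top0');P=cloud(c)
for n,(u,v) in dict(sample=(190,242),stop=(256,248),stopR=(278,255),base=(230,268),railL=(172,168),railmid=(220,173),railR=(266,178),big=(195,160),small=(243,167),table=(290,205),sawh=(155,320),fenceL=(165,226),fenceR=(294,245),bottle=(176,115),cut=(304,190)).items(): print(n,P[v,u].round(0))
# rectified height map around
X,Y,Z=P[...,0],P[...,1],P[...,2]
m=(Z>60)&(Z<80)&(X>380)&(X<520)&(abs(Y)<600)
print(m.sum())
E
```

```text
sample [ 476. -127.   66.]
stop [ 477. -284.   68.]
stopR [ 466. -337.   72.]
base [ 426. -226.   27.]
railL [651. -60.  72.]
railmid [ 651. -179.   68.]
railR [ 648. -293.   70.]
big [ 668. -120.  104.]
small [ 665. -235.   91.]
table [ 600. -361.   -2.]
sawh [297. -76.  87.]
fenceL [508. -64.  70.]
fenceR [ 492. -373.   71.]
bottle [770. -63. 121.]
cut [ 634. -390.   41.]
2197
```

send_rows(fingers=[85,85,85,85,85,85,85,85,85,85,85,85], dp=[[0,0,-50],[0,0,-100],[-494,-626,-100],[-494,-626,-100],[-494,-626,-100],[-494,-626,-100],[-494,-626,-100],[-494,-626,-100],[-494,-626,-100],[-494,-626,-100],[-494,-626,-100],[-494,-626,-100]], spin=[0,0,71,71,71,71,71,71,71,71,71,71])

```text
time: 1.3
tool_pos: [354.9, 52.8, 331.0]
eef_rot: [2.274, 2.167, -0.001]
wrist_force: [0.8, -0.7, 0.0]
grip_width: 0.992
```

send_rows(fingers=[85,85,85,85,85,85,85,85,85], dp=[[-278,99,0],[-278,99,0],[-278,99,0],[-278,99,0],[-278,99,0],[-278,99,0],[-278,99,0],[-278,99,0],[-278,99,0]], spin=[0,0,0,0,0,0,0,0,0])

```text
time: 2.2
tool_pos: [440.1, -228.7, 331.1]
eef_rot: [-2.274, -2.168, 0.001]
wrist_force: [0.6, -0.1, 0.2]
grip_width: 0.993
```

```bash
python3 - <<'E'
from h import *
c=shot('wrist','w0.png'); P=cloud(c); print(c['position'],att(c).round(3),c['fov_y'],P[::95,::100].round(0)[...,:3].tolist())
s=ctrl.read_state();print(s['tool_pos'],s['eef_rot'],s['wrist_force'])
E
```

```text
[ 443.49128544 -159.8195888   473.88295934] [[ 0.999 -0.046 -0.013]
 [-0.048 -0.961 -0.272]
 [ 0.     0.273 -0.962]] 69.48991731888478 [[[85.0, 16.0, 15.0], [112.0, 102.0, -237.0], [371.0, 7.0, 0.0], [519.0, 0.0, -0.0], [668.0, -7.0, 0.0], [760.0, -36.0, 72.0]], [[33.0, -110.0, -1.0], [110.0, -103.0, -164.0], [358.0, -126.0, 1.0], [508.0, -137.0, 68.0], [647.0, -144.0, 67.0], [820.0, -150.0, 26.0]], [[-321.0, -339.0, -319.0], [-256.0, -449.0, -712.0], [187.0, -471.0, -713.0], [518.0, -292.0, 1.0], [658.0, -280.0, 70.0], [872.0, -310.0, 0.0]], [[-841.0, -904.0, -709.0], [387.0, -215.0, 389.0], [138.0, -955.0, -714.0], [516.0, -477.0, 14.0], [490.0, -218.0, 392.0], [785.0, -413.0, 127.0]], [[382.0, -216.0, 424.0], [-476.0, -1530.0, -716.0], [430.0, -209.0, 432.0], [450.0, -210.0, 432.0], [604.0, -475.0, 215.0], [499.0, -224.0, 422.0]]]
[ 440.2094835  -228.44374128  331.39412869] [ 2.27266404e+00  2.16788273e+00 -1.15565742e-03] [ 0.04510946 -0.03952321 -0.51753829]
```

View pics/w0.png

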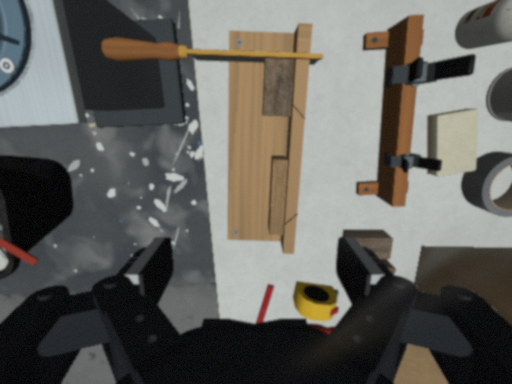

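The wrist view shows everything needed: sample (278,87), stop block (279,195), fence (297,140), larger clamp (425,70), smaller clamp (412,162), rail (400,110) and tape measure (317,298).

```bash
cat > m.py <<'E'
from h import *
import sys
def meas(P):
    X,Y,Z=P[...,0],P[...,1],P[...,2]
    print('fence/stop/sample slices: y, xmin xmax zmed n')
    for y in range(-395,-50,15):
        m=(abs(Y-y)<4)&(Z>55)&(Z<80)&(X>420)&(X<540)
        if m.sum()>3: print(y,X[m].min().round(1),X[m].max().round(1),np.median(Z[m]).round(1),m.sum())
    m=(X>455)&(X<490)&(Z>60)&(Z<80)
    for x in range(462,492,5):
        k=(abs(X-x)<2)&(Z>58)&(Z<80); print('x',x,np.sort(Y[k])[[2,-3]].round(1) if k.sum()>5 else '', 'biggest gap', end=' ')
        s=np.sort(Y[k]); 
        if len(s)>3: i=np.argmax(np.diff(s)); print(s[i].round(1),s[i+1].round(1))
    print('rail slices')
    for y in range(-310,-40,10):
        m=(abs(Y-y)<4)&(Z>60)&(X>560)&(X<740)&(Z<200)
        if m.sum()>3:
            r=m&(Z<76); h=m&(Z>=80)
            print(y,'rail',X[r].min().round(1),X[r].max().round(1),np.median(Z[r]).round(1),'hi',(X[h].min().round(1),X[h].max().round(1),Z[h].max().round(1),h.sum()) if h.sum() else '')
    print('base z',np.median(Z[(abs(X-430)<15)&(abs(Y+230)<60)]))
if __name__=='__main__': meas(cloud(load(sys.argv[1])))
E
python3 m.py w0; python3 -c "
import cv2;a=cv2.imread('pics/w0.png')[0:260,200:500];cv2.imwrite('pics/w0c.png',cv2.resize(a,None,fx=2.3,fy=2.3,interpolation=2))"
```

```text
fence/stop/sample slices: y, xmin xmax zmed n
-380 479.6 495.7 69.7 17
-365 479.5 497.5 70.2 55
-350 480.9 499.2 69.9 56
-335 458.4 499.4 69.8 132
-320 460.4 501.1 69.9 125
-305 460.9 502.7 69.9 139
-290 462.1 504.3 70.1 132
-275 463.4 504.3 70.1 145
-260 464.6 506.0 69.9 145
-245 465.8 507.5 70.0 150
-230 467.0 509.2 69.9 158
-215 491.9 510.6 69.9 74
-200 493.2 510.7 70.1 75
-185 494.4 512.0 70.0 84
-170 495.7 514.4 70.0 83
-155 456.0 514.9 65.5 252
-140 456.8 516.2 65.6 263
-125 458.7 517.6 65.7 264
-110 459.2 518.8 65.6 277
-95 461.2 535.1 65.7 319
-80 423.5 521.2 69.9 114
-65 504.2 522.5 70.2 107
x 462 [-340.9  -88. ] biggest gap -271.4 -161.7
x 467 [-342.   -87.8] biggest gap -224.2 -161.9
x 472 [-343.4  -88.1] biggest gap -223.7 -162.1
x 477 [-343.8  -88.2] biggest gap -224.3 -162.4
x 482 [-375.2  -88.3] biggest gap -224.7 -162.6
x 487 [-376.1  -88.2] biggest gap -225.1 -162.9
rail slices
-300 rail 647.6 668.0 70.0 hi 
-290 rail 647.0 668.9 70.2 hi 
-280 rail 647.7 667.8 69.6 hi 
-270 rail 647.8 668.4 70.1 hi 
-260 rail 647.5 667.2 70.3 hi 
-250 rail 647.6 668.1 70.0 hi 
-240 r
[... 363 characters left out ...]
190 rail 646.8 667.9 69.8 hi 
-180 rail 647.2 667.5 69.9 hi 
-170 rail 645.9 667.9 70.1 hi 
-160 rail 646.8 666.8 70.0 hi 
-150 rail 647.0 667.2 70.2 hi 
-140 rail 646.7 667.9 70.1 hi 
-130 rail 626.8 684.1 69.7 hi (np.float64(624.7), np.float64(689.4), np.float64(143.3), np.int64(337))
-120 rail 626.6 628.6 69.6 hi (np.float64(624.0), np.float64(688.9), np.float64(144.4), np.int64(584))
-110 rail 626.8 628.2 68.0 hi (np.float64(623.8), np.float64(690.0), np.float64(144.3), np.int64(491))
-100 rail 646.4 663.4 70.0 hi 
-90 rail 646.4 666.8 70.0 hi 
-80 rail 646.3 667.0 69.9 hi 
-70 rail 646.2 666.8 70.2 hi 
-60 rail 646.1 666.5 70.1 hi 
-50 rail 646.3 666.7 70.0 hi 
base z 418.75151849633824
```

View pics/w0c.png

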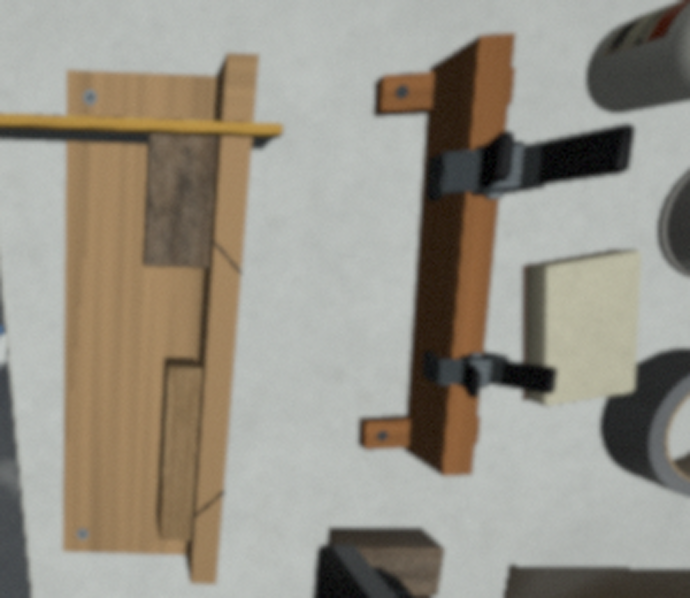

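send_rows(fingers=[0,0,0,0,0,0,0,0,0,0,0,0], dp=[[-50,10,0],[-100,20,0],[-148.4,29.8,0],[-148.4,29.8,50],[-148.4,29.8,100],[-148.4,29.8,150],[-148.4,29.8,200],[-148.4,29.8,240],[-148.4,29.8,270],[-148.4,29.8,290],[-148.4,29.8,298],[-148.4,29.8,298]], spin=[2,2,2,2,2,2,2,2,2,2,2,2])

```text
time: 3.45
tool_pos: [463.0, -377.1, 33.2]
eef_rot: [-2.309, -2.13, 0.001]
wrist_force: [-0.8, 0.6, 0.3]
grip_width: -0.004
```

```bash
python3 - <<'E'
from h import *
c=shot('wrist','w1.png')
s=ctrl.read_state();print(s['tool_pos'],s['eef_rot'],s['wrist_force'],s['grip_width'])
E
```

```text
[ 463.59816972 -378.00958028   34.42594737] [ 2.30834359e+00  2.12867712e+00 -1.16379200e-03] [ 0.38261665 -0.28092964  0.89104409] 0.002509604311938322
```

View pics/w1.png

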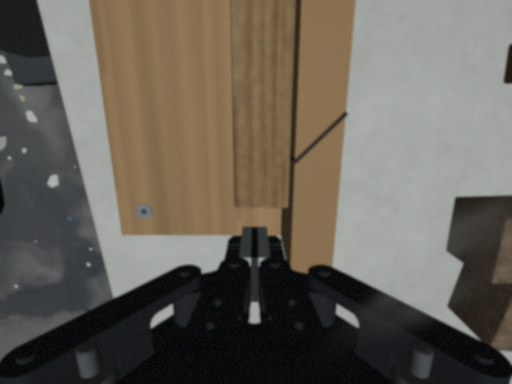

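send_rows(fingers=[0,0,0,0,0,0,0,0,0,0,0,0], dp=[[7,2,0],[14,2,0],[21,2,0],[28,2,0],[35,2,0],[42,2,0],[49,2,0],[56,2,0],[63,2,0],[69,2,0],[74,2,0],[76,2,0]], spin=[0,0,0,0,0,0,0,0,0,0,0,0])

```text
time: 4.7
tool_pos: [470.5, -304.5, 36.2]
eef_rot: [2.306, 2.128, -0.008]
wrist_force: [-11.4, -8.9, 0.3]
grip_width: 0.0
```

```bash
cat > g.py <<'E'
from h import *
import sys
c=shot('wrist',sys.argv[1]+'.png');P=cloud(c)
s=ctrl.read_state();print(s['tool_pos'].round(2),s['eef_rot'].round(4),s['wrist_force'].round(2),s['grip_width'])
X,Y,Z=P[...,0],P[...,1],P[...,2]
L=(Z>57)&(Z<80)
for x in range(464,494,3):
    k=(abs(X-x)<1.5)&L&(Y<-80)&(Y>-345); y=np.sort(Y[k])
    if len(y)<9: continue
    i=np.argmax(np.diff(y)); print(x,'y range',y[0].round(1),y[-1].round(1),'gap',y[i].round(1),y[i+1].round(1), 'z step y',np.sort(Y[k&(Z>68)&(Z<72)])[-3:].round(1) if (k&(Z>68)).sum()>2 else '',np.sort(Y[k&(Z<67)&(Z>64)])[:3].round(1))
E
python3 g.py w2
```

```text
[ 470.49 -304.22   36.18] [ 2.3066  2.1282 -0.0076] [-11.54  -6.45   1.47] 0.003285223097692738
464 y range -297.3 -248.6 gap -296.0 -293.1 z step y [-249.8 -249.5 -248.6] [-296.9 -296.9 -296.8]
467 y range -315.0 -212.8 gap -312.7 -293.9 z step y [-214.5 -213.9 -213.1] []
470 y range -315.5 -197.1 gap -313.3 -312.8 z step y [-197.4 -197.3 -197.1] []
473 y range -313.7 -197.3 gap -312.9 -311.3 z step y [-197.4 -197.4 -197.3] []
476 y range -294.5 -197.4 gap -197.9 -197.4 z step y [-197.9 -197.9 -197.9] []
479 y range -298.9 -198.0 gap -297.4 -294.6 z step y [-198. -198. -198.] [-298.2 -298.1 -298.1]
482 y range -298.7 -198.0 gap -297.6 -294.1 z step y [-198.5 -198.4 -198. ] [-298.6 -298.5 -298.4]
485 y range -299.3 -198.5 gap -286.6 -286.2 z step y [-198.6 -198.5 -198.5] [-299.  -298.9 -298.8]
488 y range -303.3 -198.4 gap -302.2 -301.7 z step y [-198.8 -198.4 -198.4] [-280.6 -280.  -279.1]
491 y range -304.1 -198.9 gap -282.1 -281.8 z step y [-199.1 -199.  -198.9] [-244.3 -243.5 -243.1]
```

send_rows(fingers=[0,0,0], dp=[[0,-5,0],[0,-5,0],[0,-5,0]], spin=[0,0,0])

```text
time: 5.05
tool_pos: [466.3, -304.1, 37.4]
eef_rot: [2.305, 2.127, -0.007]
wrist_force: [0.6, -0.8, 0.4]
grip_width: -0.003
```

```bash
python3 g.py w3
```

```text
[ 466.23 -303.97   37.07] [ 2.3052  2.1272 -0.0069] [-0.24 -0.8  -0.51] 0.0021164307483380472
464 y range -315.3 -249.6 gap -296.3 -295.3 z step y [-250.4 -250.  -249.6] []
467 y range -314.7 -213.9 gap -313.7 -313.2 z step y [-214.8 -214.4 -213.9] []
470 y range -297.1 -196.9 gap -295.7 -295.4 z step y [-196.9 -196.9 -196.9] []
473 y range -298.0 -197.0 gap -297.0 -293.9 z step y [-197.1 -197.1 -197. ] [-297.6 -297.5 -297. ]
476 y range -298.3 -197.3 gap -297.2 -293.3 z step y [-197.5 -197.3 -197.3] [-298.3 -298.2 -298.1]
479 y range -298.6 -197.7 gap -297.2 -293.6 z step y [-197.7 -197.7 -197.7] [-298.6 -298.4 -298.2]
482 y range -299.3 -197.8 gap -297.8 -293.9 z step y [-198.  -198.  -197.8] [-298.4]
485 y range -308.2 -198.0 gap -308.2 -307.4 z step y [-198.2 -198.1 -198. ] [-305.4 -305.3 -305.2]
488 y range -305.0 -198.4 gap -303.8 -303.4 z step y [-198.6 -198.4 -198.4] [-281.  -280.  -279.1]
491 y range -305.5 -198.4 gap -304.6 -303.8 z step y [-198.8 -198.6 -198.4] [-245.2 -243.6 -242.8]
```

View pics/w3.png

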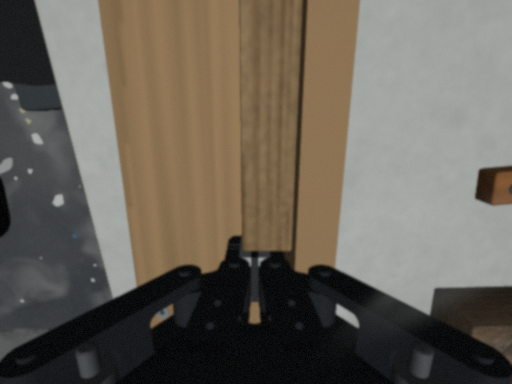

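send_rows(fingers=[0,0,0,0,0,0,0,0], dp=[[1,-0.3,0],[2,-0.3,0],[3,-0.3,0],[4,-0.3,0],[5,-0.3,0],[6,-0.3,0],[7,-0.3,0],[8,-0.3,0]], spin=[0,0,0,0,0,0,0,0])

```text
time: 5.9
tool_pos: [466.6, -295.9, 37.0]
eef_rot: [2.305, 2.127, -0.007]
wrist_force: [-0.4, -1.4, 0.2]
grip_width: 0.0
```

```bash
python3 - <<'E'
from h import *
c=shot('wrist');P=cloud(c)
for u in (258,265,280): print([P[v,u].round(1).tolist() for v in range(240,256,3)])
for t in ('top','side'):
    c=shot(t);P=cloud(c);X,Y,Z=P[...,0],P[...,1],P[...,2]
    for x in (468,474,480):
        k=(abs(X-x)<4)&(Z>57)&(Z<80)&(Y<-60)&(Y>-345); y=np.sort(Y[k])
        if len(y)>4: i=np.argsort(-np.diff(y))[:3]; print(t,x,[(y[j].round(1),y[j+1].round(1)) for j in i])
s=ctrl.read_state();print(s['tool_pos'],s['wrist_force'])
E
```

```text
[[469.6, -278.9, 70.7], [469.5, -280.4, 70.7], [469.4, -282.4, 69.6], [469.3, -284.2, 68.9], [469.2, -284.6, 70.8], [469.2, -284.5, 73.7]]
[[472.6, -279.8, 69.5], [472.5, -280.8, 70.4], [472.4, -282.7, 69.4], [472.3, -283.6, 70.6], [472.2, -285.2, 70.2], [472.1, -285.1, 73.0]]
[[479.1, -280.3, 69.5], [479.0, -281.4, 70.3], [478.9, -282.2, 71.4], [478.8, -284.0, 70.7], [479.2, -289.7, 62.8], [479.0, -289.5, 66.1]]
top 468 [(np.float64(-194.2), np.float64(-113.3)), (np.float64(-207.1), np.float64(-204.6)), (np.float64(-228.8), np.float64(-226.3))]
top 474 [(np.float64(-195.2), np.float64(-119.4)), (np.float64(-96.1), np.float64(-93.5)), (np.float64(-197.6), np.float64(-195.2))]
top 480 [(np.float64(-201.6), np.float64(-130.9)), (np.float64(-215.6), np.float64(-213.3)), (np.float64(-130.9), np.float64(-128.6))]
side 468 [(np.float64(-203.3), np.float64(-160.6)), (np.float64(-266.2), np.float64(-260.0)), (np.float64(-240.0), np.float64(-234.0))]
side 474 [(np.float64(-252.3), np.float64(-247.3)), (np.float64(-171.1), np.float64(-166.7)), (np.float64(-164.0), np.float64(-159.8))]
side 480 [(np.float64(-213.4), np.float64(-208.0)), (np.float64(-142.5), np.float64(-137.6)), (np.float64(-298.1), np.float64(-293.3))]
[ 466.58597885 -295.81065191   37.00882485] [-0.46332514 -0.27420105  0.47722348]
```

send_rows(fingers=[0,0,0,0,0,0], dp=[[0.5,0,0],[1,0,0],[1.5,0,0],[2,0,0],[2.4,0,0],[2.4,0,0]], spin=[0,0,0,0,0,0])

```text
time: 6.65
tool_pos: [466.8, -293.6, 37.0]
eef_rot: [2.305, 2.127, -0.007]
wrist_force: [-0.6, -1.9, -0.2]
grip_width: -0.001
```

send_rows(fingers=[0,0,0,0], dp=[[0.3,0,0],[0.6,0,0],[0.8,0,0],[0.8,0,0]], spin=[0,0,0,0])

```text
time: 7.05
tool_pos: [467.1, -293.5, 37.4]
eef_rot: [2.304, 2.126, -0.008]
wrist_force: [-0.8, -5.8, -1.1]
grip_width: -0.004
```

send_rows(fingers=[0,0,0,0], dp=[[0.6,0,0],[0.7,0,0],[0.7,0,0],[0.7,0,0]], spin=[0,0,0,0])

```text
time: 7.45
tool_pos: [467.4, -293.5, 37.6]
eef_rot: [2.303, 2.125, -0.008]
wrist_force: [-1.0, -5.1, 0.8]
grip_width: -0.001
```

```bash
python3 - <<'E'
from h import *
for i in range(3):
    c=shot('wrist');s=ctrl.read_state();print(s['tool_pos'],s['wrist_force'])
P=cloud(c)
print([P[v,272].round(1).tolist() for v in range(240,256,3)])
E
```

```text
[ 467.3618088  -293.53289499   37.6109312 ] [-0.38781345 -5.09067499 -1.1614058 ]
[ 467.35928434 -293.51776462   37.59569509] [ 0.06696829 -6.63665557 -0.56246143]
[ 467.37716187 -293.54450408   37.62027273] [-0.22663764 -5.22045631 -0.45165603]
[[476.4, -277.4, 70.3], [476.2, -277.9, 72.3], [476.2, -280.7, 69.7], [476.1, -281.9, 70.1], [476.2, -286.8, 63.8], [476.1, -287.0, 66.1]]
```

send_rows(fingers=[0,0,0,40,60,85,85,85,85,85,85,85], dp=[[-3,-0.5,0],[-12,-1,0],[-25,-1,0],[-25,-1,-50],[-25,-1,-100],[0,20,-150],[20,40,-200],[40,60,-240],[60,80,-270],[80,87,-290],[80,87,-290],[80,87,-290]], spin=[0,0,0,0,0,0,0,0,0,0,-2,-5])

```text
time: 8.8
tool_pos: [561.0, -218.0, 328.5]
eef_rot: [2.203, 2.226, -0.008]
wrist_force: [-0.6, 0.1, -0.4]
grip_width: 0.994
```

```bash
python3 g.py w4; python3 - <<'E'
from m import *
P=cloud(load('w4')); meas(P)
X,Y,Z=P[...,0],P[...,1],P[...,2]
for n,b in dict(big=(600,720,-150,-90),small=(600,720,-260,-210)).items():
    k=(X>b[0])&(X<b[1])&(Y>b[2])&(Y<b[3])
    for z in range(75,150,8):
        q=k&(abs(Z-z)<4)
        if q.sum()>5: print(n,z,X[q].min().round(1),X[q].max().round(1),'y',Y[q].min().round(1),Y[q].max().round(1))
E
```

```text
[ 560.48 -218.27  327.6 ] [ 2.2021  2.2293 -0.0084] [-0.45 -0.97 -0.31] 0.9969608363033589
464 y range -280.8 -87.4 gap -265.6 -160.4 z step y [-269.9 -267.  -265.6] [-160.4 -160.3 -159. ]
467 y range -281.2 -87.4 gap -236.3 -160.3 z step y [-240.5 -238.9 -237.4] [-160.3 -160.3 -159. ]
470 y range -281.0 -87.5 gap -187.9 -161.7 z step y [-192.  -190.6 -187.9] [-160.3 -160.3 -157.5]
473 y range -281.1 -88.7 gap -265.2 -263.3 z step y [-165.6 -164.2 -162.8] [-161.6 -160.3 -160.2]
476 y range -283.1 -88.7 gap -283.1 -280.9 z step y [-164.2 -164.1 -162.8] [-161.6 -161.6 -161.6]
479 y range -282.8 -86.0 gap -88.6 -86.0 z step y [-164.1 -162.8 -162.8] [-161.6 -161.5 -160.2]
482 y range -344.0 -88.6 gap -325.8 -282.4 z step y [-165.5 -164.1 -164.1] [-162.9 -162.9 -161.5]
485 y range -344.0 -89.6 gap -296.9 -282.2 z step y [-165.5 -164.1 -164.1] [-280.5 -278.8 -277.3]
488 y range -344.8 -89.6 gap -317.3 -315.0 z step y [-165.4 -164.1 -164. ] [-250.7 -249.2 -247.5]
491 y range -344.6 -89.7 gap -274.3 -271.3 z step y [-164. -164. -164.] [-215.7 -214.1 -212.7]
fence/stop/sample slices: y, xmin 
[... 2111 characters left out ...]
60 rail 646.6 666.5 69.9 hi 
-50 rail 646.6 666.6 70.1 hi 
base z 24.94644409396284
big 75 627.1 666.5 y -149.0 -90.2
big 83 627.3 685.9 y -133.5 -102.8
big 91 645.4 670.2 y -132.5 -103.1
big 99 653.9 670.6 y -129.1 -106.4
big 107 640.8 673.9 y -128.8 -107.1
big 115 635.9 677.5 y -129.1 -106.9
big 123 636.0 679.5 y -128.9 -106.9
big 131 631.8 682.5 y -129.0 -106.8
big 139 624.6 689.6 y -129.2 -107.3
big 147 625.9 687.0 y -125.8 -109.8
small 75 636.3 679.7 y -259.8 -210.1
small 83 637.3 675.6 y -245.4 -222.5
small 91 649.0 669.8 y -242.1 -224.4
small 99 642.8 671.2 y -240.6 -226.0
small 107 641.1 676.0 y -240.9 -226.0
small 115 634.3 677.8 y -241.3 -225.9
small 123 634.5 681.5 y -241.0 -225.9
```

View pics/w4.png

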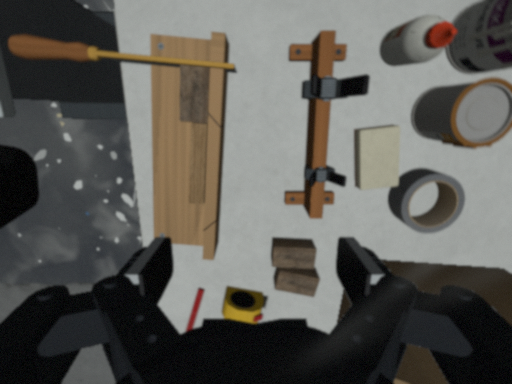

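Stop block (198,150) now touches the sample (193,95); the larger clamp is at (335,87) with handles x 624.7–689.6, y −129…−107, so its centre is at (657,−118). Now going to grasp it.

send_rows(fingers=[85.4,85.4,85.4,85.4,85.4,85.4,85.4,85.4,85.4,85.4,85.4,85.4], dp=[[33,33,0],[66,66,0],[99,97.7,0],[99,97.7,0],[99,97.7,50],[99,97.7,100],[99,97.7,135],[99,97.7,160],[99,97.7,180],[99,97.7,200],[99,97.7,220],[99,97.7,221]], spin=[0,0.3,0.3,0.3,0.3,0.3,0.3,0.3,0.3,0.3,0.3,0.3])

```text
time: 10.05
tool_pos: [654.7, -120.6, 102.1]
eef_rot: [2.214, 2.226, -0.013]
wrist_force: [-0.2, -0.1, -0.0]
grip_width: 0.998
```

```bash
cat > s.py <<'E'
from h import *
import sys
c=shot('wrist',sys.argv[1]+'.png')
s=ctrl.read_state();r=R.from_rotvec(s['eef_rot']).as_matrix()
print(s['time'],s['tool_pos'].round(2),'tooly deg',np.degrees(np.arctan2(r[1,1],r[0,1])).round(2),'z',r[:,2].round(4),s['wrist_force'].round(2),s['ft_torque'].round(3),s['grip_width'])
E
python3 s.py w5
```

```text
10.1 [ 655.78 -120.72  103.83] tooly deg 0.32 z [-0.0021 -0.008  -1.    ] [ 0.39 -0.44  0.45] [-0.031 -0.007  0.033] 0.9991312670781584
```

View pics/w5.png

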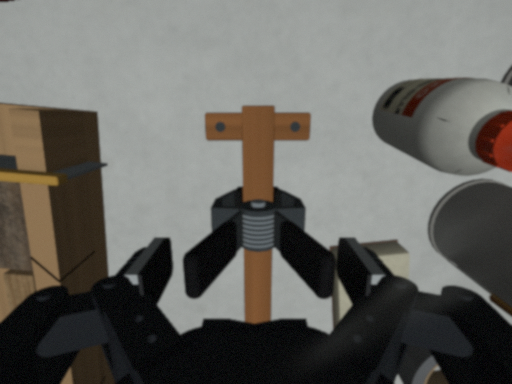

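The clamp sits between the open fingers (handles at 212 and 305, fingers at 150 and 360), centred. A small correction, then squeeze.

send_rows(fingers=[85.4,85.4,70,60,50,40,30,22,18,18,18,18], dp=[[2.7,1.2,-2],[2.7,1.2,-2],[2.7,1.2,-2],[2.7,1.2,-2],[2.7,1.2,-2],[2.7,1.2,-2],[2.7,1.2,-2],[2.7,1.2,-2],[2.7,1.2,-2],[2.7,1.2,-2],[2.7,1.2,-2],[2.7,1.2,-2]], spin=[0,0,0,0,0,0,0,0,0,0,0,0], squeeze=40)

```text
time: 11.3
tool_pos: [658.6, -119.2, 112.1]
eef_rot: [2.208, 2.221, -0.01]
wrist_force: [-9.6, 0.6, 26.8]
grip_width: 0.264
```

```bash
python3 s.py w6
```

```text
11.35 [ 658.58 -119.21  112.1 ] tooly deg 0.34 z [ 0.0021 -0.0112 -0.9999] [-9.57  1.06 25.97] [ 0.099  2.168 -0.016] 0.26406374921168246
```

View pics/w6.png

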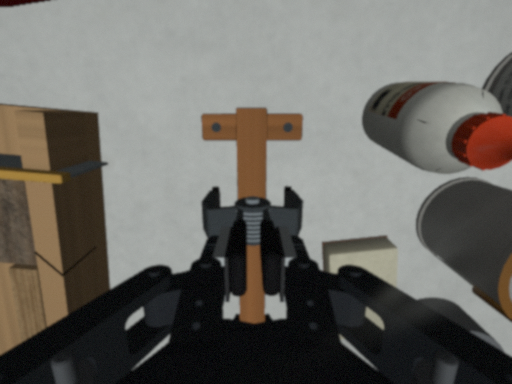

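send_rows(fingers=[18,18,18,18], dp=[[0,0,0],[0,0,0],[0,0,0],[0,0,0]], spin=[0,0,0,0])

```text
time: 11.75
tool_pos: [659.0, -119.3, 112.6]
eef_rot: [2.208, 2.221, -0.01]
wrist_force: [0.0, 1.2, 6.0]
grip_width: 0.256
```

```bash
python3 s.py w7;  python3 - <<'E'
from h import *
P=cloud(load('w7'));X,Y,Z=P[...,0],P[...,1],P[...,2]
k=(X>600)&(X<720)&(Y>-135)&(Y<-95)
for z in range(60,150,6):
    q=k&(abs(Z-z)<3)
    if q.sum()>5: print(z,X[q].min().round(1),X[q].max().round(1),'y',Y[q].min().round(1),Y[q].max().round(1))
E
```

```text
11.8 [ 658.99 -119.28  112.59] tooly deg 0.35 z [ 0.0029 -0.0115 -0.9999] [-0.08  0.69  6.82] [ 0.022  0.135 -0.035] 0.25679555346219174
60 624.9 692.4 y -117.3 -106.5
66 625.1 692.9 y -113.9 -95.2
72 623.5 694.0 y -126.9 -95.0
78 624.5 693.0 y -128.1 -102.4
84 626.3 691.0 y -128.1 -102.1
90 628.7 688.8 y -131.6 -102.8
96 632.7 668.7 y -130.9 -105.3
102 648.9 668.7 y -109.4 -107.0
108 647.4 670.2 y -110.3 -106.9
114 643.2 676.1 y -110.5 -107.0
120 634.9 683.4 y -115.4 -106.9
126 634.3 683.9 y -126.1 -107.2
132 634.6 683.9 y -117.2 -107.1
138 634.5 683.7 y -125.5 -106.9
144 634.4 683.6 y -129.1 -106.8
```

send_rows(fingers=[18,18,18,18,18,18,18,18,18,18,18,18], dp=[[0,0,-3],[0,0,-8],[0,0,-18],[0,0,-30],[0,0,-45],[0,0,-60],[0,0,-75],[0,0,-85],[0,0,-85],[-10,-16,-85],[-25,-40,-85],[-25,-40,-85]], spin=[0,0,0,0,0,0,0,0,0,0,0,0])

```text
time: 13.0
tool_pos: [616.4, -144.7, 196.7]
eef_rot: [2.211, 2.221, -0.013]
wrist_force: [-0.8, 1.0, -1.5]
grip_width: 0.259
```

```bash
python3 s.py w8
```

```text
13.05 [ 617.7  -144.11  197.09] tooly deg 0.25 z [ 0.0014 -0.0109 -0.9999] [-0.51 -0.02 -0.72] [0.019 0.024 0.02 ] 0.25637603088573196
```

View pics/w8.png

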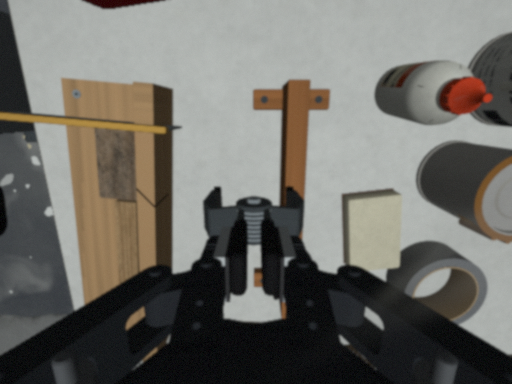

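The clamp is held open in the fingers (jaws at 205 and 303, row 215) and clear of the rail.

send_rows(fingers=[18,18,18,18,18,18,18,18], dp=[[-15,-24,0],[-31,-50,0],[-48,-77,0],[-64,-103,0],[-76,-121,0],[-80.5,-128.6,0],[-80.5,-128.6,0],[-80.5,-128.6,0]], spin=[1,2,3,4,5,5,5,5])

```text
time: 13.85
tool_pos: [490.3, -224.8, 197.9]
eef_rot: [2.304, 2.122, -0.009]
wrist_force: [-0.3, -1.4, -1.2]
grip_width: 0.26
```

```bash
python3 s.py w9;  cat > k.py <<'E'
from h import *
import sys
P=cloud(load(sys.argv[1]));X,Y,Z=P[...,0],P[...,1],P[...,2]
zt=float(sys.argv[2]) # TCP z
s=ctrl.read_state();T=s['tool_pos'];r=R.from_rotvec(s['eef_rot']).as_matrix()
a=np.radians(-4.7);ey=np.array([-np.sin(a),np.cos(a)]);ex=np.array([np.cos(a),np.sin(a)])
U=(X-T[0])*ex[0]+(Y-T[1])*ex[1];V=(X-T[0])*ey[0]+(Y-T[1])*ey[1]
k=(abs(U)<60)&(abs(V)<60)
for z in range(int(zt)-60,int(zt)+40,6):
    q=k&(abs(Z-z)<3)&(abs(V)<30)
    if q.sum()>5: print('clamp? dz',z-zt,'U',U[q].min().round(1),U[q].max().round(1),'V',V[q].min().round(1),V[q].max().round(1))
for v in range(20,160,10):
    q=(abs(V-v)<4)&(Z>62)&(Z<76)&(abs(U)<60)
    if q.sum()>5: print('wood V',v,'U',U[q].min().round(1),U[q].max().round(1),np.median(Z[q]).round(1))
E
python3 k.py w9 197
```

```text
13.9 [ 490.38 -224.59  197.8 ] tooly deg -4.69 z [ 0.002  -0.0107 -0.9999] [ 0.8  -0.18 -0.69] [-0.018  0.062 -0.099] 0.26017118235981507
clamp? dz -60.0 U -33.1 32.1 V 0.5 13.4
clamp? dz -54.0 U -33.7 32.7 V 1.0 12.8
clamp? dz -48.0 U -34.2 34.0 V 3.4 12.4
clamp? dz -42.0 U -35.5 35.0 V -9.2 12.4
clamp? dz -36.0 U -35.4 34.8 V -9.4 14.2
clamp? dz -30.0 U -33.1 32.7 V -9.4 16.7
clamp? dz -24.0 U -31.1 30.7 V -9.0 16.7
clamp? dz -18.0 U -29.0 28.3 V -12.3 14.4
clamp? dz -12.0 U -9.7 9.7 V 8.6 12.1
clamp? dz -6.0 U -10.9 11.3 V 9.0 12.1
clamp? dz 0.0 U -11.4 11.1 V 8.8 12.2
clamp? dz 6.0 U -22.5 23.3 V 6.3 12.1
clamp? dz 12.0 U -24.5 24.9 V -7.0 12.0
clamp? dz 18.0 U -24.4 24.8 V 6.1 12.0
clamp? dz 24.0 U -24.6 24.8 V -0.1 12.1
clamp? dz 30.0 U -24.6 24.7 V -8.0 12.2
clamp? dz 36.0 U -17.6 17.7 V -11.2 12.1
wood V 20 U -21.4 18.1 70.1
wood V 30 U -22.2 19.1 70.2
wood V 40 U -22.1 18.8 70.1
wood V 50 U -21.8 18.6 70.1
wood V 60 U -40.1 19.2 69.6
wood V 70 U -40.1 18.2 65.5
wood V 80 U -40.4 19.0 65.7
wood V 90 U -40.0 18.8 65.5
wood V 100 U -40.3 18.6 65.5
wood V 110 U -40.1 18.5 65.6
wood V 120 U -40.3 19.0 65.6
wood V 130 U -59.1 33.0 66.0
wood V 140 U 1.3 18.5 70.4
wood V 150 U 1.3 18.5 70.2
```

View pics/w9.png

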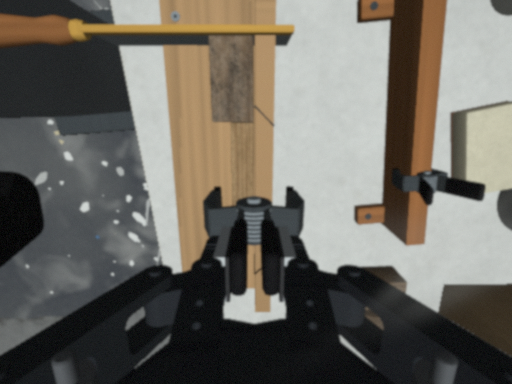

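Clamp is centred over fence and stop block (wood U −21.9…+18.7, clamp −35…+35 in the fence frame), so I'll shift −1.3 mm and descend.

send_rows(fingers=[18,18,18,18,18,18,18,18,18,18,18,18], dp=[[0,-1.3,0],[0,-1.3,10],[0,-1.3,22],[0,-1.3,34],[0,-1.3,44],[0,-1.3,52],[0,-1.3,59],[0,-1.3,65],[0,-1.3,71],[0,-1.3,76],[0,-1.3,79],[0,-1.3,79]], spin=[0,0,0,0,0,0,0,0,0,0,0,0])

```text
time: 15.1
tool_pos: [489.1, -225.2, 118.4]
eef_rot: [2.304, 2.123, -0.009]
wrist_force: [-0.7, -1.0, 0.2]
grip_width: 0.26
```

```bash
python3 s.py w10; python3 k.py w10 118
```

```text
15.15 [ 489.26 -225.35  118.76] tooly deg -4.69 z [ 0.0019 -0.0106 -0.9999] [ 0.36  0.43 -0.48] [ 0.009 -0.006  0.01 ] 0.25975179690288136
clamp? dz -60.0 U -33.2 32.3 V 1.0 14.0
clamp? dz -54.0 U -34.0 33.0 V 1.6 13.3
clamp? dz -48.0 U -34.3 33.6 V -30.0 29.9
clamp? dz -42.0 U -35.7 34.9 V -7.8 13.9
clamp? dz -36.0 U -35.4 34.5 V -9.0 16.4
clamp? dz -30.0 U -33.3 32.6 V -8.2 17.0
clamp? dz -24.0 U -31.2 30.2 V -9.0 16.9
clamp? dz -18.0 U -28.9 27.4 V -12.1 14.6
clamp? dz -12.0 U -9.9 9.3 V 8.7 12.5
clamp? dz -6.0 U -11.6 11.2 V 9.0 12.4
clamp? dz 0.0 U -11.4 11.0 V 8.9 12.3
clamp? dz 6.0 U -23.1 23.1 V 6.7 12.4
clamp? dz 12.0 U -24.6 24.5 V -6.9 12.4
clamp? dz 18.0 U -24.7 24.6 V 6.0 12.6
clamp? dz 24.0 U -24.8 24.7 V -2.1 12.5
clamp? dz 30.0 U -24.7 24.5 V -8.4 12.4
clamp? dz 36.0 U -17.7 17.5 V -11.1 12.4
wood V 20 U -20.9 19.9 70.0
wood V 30 U -21.3 19.7 70.1
wood V 40 U -21.0 19.8 70.2
wood V 50 U -21.2 19.7 70.1
wood V 60 U -39.1 20.1 69.8
wood V 70 U -39.1 19.9 65.5
wood V 80 U -39.2 19.6 65.6
wood V 90 U -39.4 20.0 65.5
wood V 100 U -39.4 19.7 65.6
wood V 110 U -39.4 19.9 65.6
wood V 120 U -39.4 19.9 65.6
wood V 130 U -39.7 19.9 65.7
wood V 140 U -58.2 34.8 63.2
```

send_rows(fingers=[18,18,18,18,18,18], dp=[[0,0,1],[0,0,2],[0,0,3],[0,0,4],[0,0,5],[0,0,5]], spin=[0,0,0,0,0,0])

```text
time: 15.75
tool_pos: [489.2, -225.3, 113.6]
eef_rot: [2.304, 2.123, -0.009]
wrist_force: [0.1, 0.7, -2.0]
grip_width: 0.261
```

send_rows(fingers=[18,18,18,18,18], dp=[[0,0,0.4],[0,0,0.8],[0,0,1.2],[0,0,1.5],[0,0,1.5]], spin=[0,0,0,0,0])

```text
time: 16.25
tool_pos: [489.5, -225.4, 112.5]
eef_rot: [2.304, 2.122, -0.009]
wrist_force: [0.1, 1.6, 3.4]
grip_width: 0.259
```

send_rows(fingers=[18,18,18,18], dp=[[0,0,0.8],[0,0,1.1],[0,0,1.1],[0,0,1.1]], spin=[0,0,0,0])

```text
time: 16.65
tool_pos: [490.1, -225.5, 112.4]
eef_rot: [2.303, 2.121, -0.008]
wrist_force: [-0.1, 1.7, 8.0]
grip_width: 0.261
```

```bash
python3 s.py w11; python3 s.py w12
```

```text
16.7 [ 490.06 -225.52  112.42] tooly deg -4.69 z [ 0.0036 -0.0111 -0.9999] [-0.94  2.02  7.42] [ 0.454  0.138 -0.045] 0.2609938962805225
16.75 [ 490.08 -225.52  112.43] tooly deg -4.69 z [ 0.0036 -0.0111 -0.9999] [-1.18  2.57  7.41] [ 0.464  0.2   -0.044] 0.252703169072134
```

send_rows(fingers=[22,25,28,31,34,37,40,43,47,52,58,64], dp=[[0,-0.3,0.6],[0,-0.5,0.7],[0,-0.5,0.8],[0,-0.5,0.9],[0,-0.5,1.1],[0,-0.5,1.3],[0,-0.5,1.4],[0,-0.5,1.2],[0,-0.5,0.5],[0,-0.5,0],[0,-0.5,-1],[0,-0.5,-2]], spin=[0,0,0,0,0,0,0,0,0,0,0,0], squeeze=20)

```text
time: 17.95
tool_pos: [489.7, -225.5, 114.6]
eef_rot: [2.302, 2.121, -0.008]
wrist_force: [-0.2, 0.3, 0.5]
grip_width: 0.749
```

```bash
python3 s.py w13; python3 k.py w13 112
```

```text
18.0 [ 489.74 -225.59  114.82] tooly deg -4.69 z [ 0.004  -0.0115 -0.9999] [0.02 0.1  0.26] [ 0.036  0.044 -0.002] 0.7482837029825892
clamp? dz -60.0 U -29.0 29.1 V 1.8 13.8
clamp? dz -54.0 U -30.6 29.7 V 3.2 12.9
clamp? dz -48.0 U -31.6 31.2 V 4.4 12.8
clamp? dz -42.0 U -33.9 32.7 V -30.0 30.0
clamp? dz -36.0 U -32.9 32.2 V -3.9 16.5
clamp? dz -30.0 U -31.9 30.8 V -8.1 17.1
clamp? dz -24.0 U -30.6 29.6 V -9.5 17.3
clamp? dz -18.0 U -26.6 26.9 V -12.1 14.7
clamp? dz -12.0 U -12.5 11.8 V -7.0 12.7
clamp? dz -6.0 U -14.6 13.7 V -4.8 12.5
clamp? dz 0.0 U -15.6 14.4 V -7.2 12.5
clamp? dz 6.0 U -32.0 32.4 V -8.3 12.6
clamp? dz 12.0 U -43.4 43.2 V -10.9 12.5
clamp? dz 18.0 U -45.4 45.8 V -10.9 12.5
clamp? dz 24.0 U -45.6 45.6 V -10.7 12.5
clamp? dz 30.0 U -45.9 45.7 V -11.0 12.8
clamp? dz 36.0 U -46.1 45.5 V -10.6 12.3
wood V 20 U -20.3 19.1 70.1
wood V 30 U -20.6 19.3 70.1
wood V 40 U -20.5 19.2 70.2
wood V 50 U -20.6 19.3 70.1
wood V 60 U -39.8 19.8 69.9
wood V 70 U -40.0 19.1 65.6
wood V 80 U -39.9 19.4 65.6
wood V 90 U -40.0 19.1 65.6
wood V 100 U -39.9 19.4 65.6
wood V 110 U -39.8 19.1 65.6
wood V 120 U -40.1 19.4 65.6
wood V 130 U -40.0 19.4 65.5
```

View pics/w13.png

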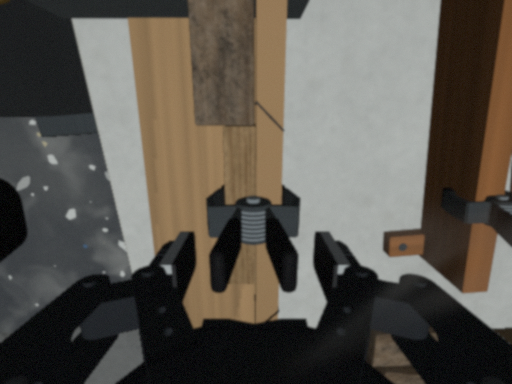

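The clamp is on the wood, upright and gripping (jaws at 210 and 298, barrel at 253,225), and the fingers are free of it. The block is now closed on the fence (40 mm across). Backing straight up.

send_rows(fingers=[75,85,85,85,85,85,85,85,85,85,85,85], dp=[[0,0,0],[0,0,0],[0,0,0],[0,0,-10],[0,0,-25],[0,0,-50],[0,0,-90],[0,0,-130],[-20,-20,-170],[-40,-40,-210],[-40,-40,-210],[-40,-40,-210]], spin=[0,0,0,0,0,0,0,0,0,0,0,0])

```text
time: 19.2
tool_pos: [445.8, -260.5, 327.0]
eef_rot: [2.301, 2.117, -0.007]
wrist_force: [0.3, 0.6, -0.7]
grip_width: 0.994
```

```bash
python3 g.py w14; python3 s.py w14; python3 - <<'E'
from h import *
P=cloud(load('w14'));a=np.radians(-4.7)
ex=np.array([np.cos(a),np.sin(a)]);ey=np.array([-np.sin(a),np.cos(a)])
U=P[...,:2]@ex;V=P[...,:2]@ey;Z=P[...,2];u0,v0=np.array([489.4,-224])@ex,np.array([489.4,-224])@ey
U-=u0;V-=v0
for z in range(62,150,6):
    q=(abs(U)<45)&(abs(V)<18)&(abs(Z-z)<3)
    if q.sum()>5: print('z',z,'U',U[q].min().round(1),U[q].max().round(1),'V',V[q].min().round(1),V[q].max().round(1))
q=(abs(U)<45)&(abs(V)<18)&(Z<200);print('top',np.percentile(Z[q],99.7))
for u in (-18,-14,-10,-6,-3):
    q=(abs(U-u)<1.5)&(V<140)&(V>-100)
    st=q&(Z>68)&(Z<74);sa=q&(Z<67)&(Z>64)&(V>40)
    print('u',u,'stop V',V[st].min().round(1),V[st].max().round(1),'sample',V[sa].min().round(1),V[sa].max().round(1))
E
```

```text
[ 445.6  -259.65  325.29] [ 2.3025  2.1202 -0.0071] [ 0.07  0.14 -1.67] 0.9954954392377645
464 y range -281.4 -86.7 gap -278.1 -210.9 z step y [-281.4 -279.9 -278.1] [-161.2 -160.1 -159.9]
467 y range -281.7 -87.1 gap -237.6 -161.6 z step y [-244.6 -241.8 -240.3] [-243.5 -161.4 -160.3]
470 y range -281.6 -87.4 gap -200.5 -161.8 z step y [-237.6 -236.1 -235.9] [-161.7 -160.6 -160.5]
473 y range -281.8 -87.7 gap -236.2 -211.3 z step y [-172.8 -171.5 -170.2] [-162.1 -160.9 -160.8]
476 y range -281.9 -88.1 gap -243.6 -211.6 z step y [-163.8 -162.7  -88.8] [-162.2 -161.1 -161.1]
479 y range -282.3 -88.2 gap -245.4 -211.7 z step y [-164.  -163.  -162.9] [-161.3 -161.2 -160. ]
482 y range -344.9 -86.9 gap -325.8 -282.6 z step y [-164.5 -163.2 -163.1] [-161.7 -161.6 -161.4]
485 y range -344.9 -88.6 gap -240.0 -210.7 z step y [-163.5 -163.4  -89.5] [-306.8 -305.1 -303.7]
488 y range -344.6 -88.5 gap -241.8 -209.6 z step y [-163.7 -163.6  -89.8] [-162.1 -162.  -160.8]
491 y range -344.6 -86.6 gap -242.0 -208.7 z step y [-164.  -164.  -163.8] [-162.3 -162.2 -161.1]
19.3 [ 445.47 -259.17  324.22] tooly deg -4.69 z [ 0.003  -0.0102 -0.9999] [0.36 0.59 0.22] [-0.032  0.023 -0.002] 0.9975452476186901
z 62 U -30.8 31.8 V 10.9 11.1
z 68 U -19.9 19.5 V -17.9 16.9
z 74 U -32.5 32.4 V -17.6 16.9
z 80 U -31.3 -30.0 V -9.5 10.7
z 86 U -30.1 31.0 V -15.6 14.9
z 92 U -27.6 28.6 V -12.5 13.7
z 98 U -5.5 8.5 V -11.9 12.7
z 104 U -11.6 12.5 V -9.4 10.8
z 110 U -10.4 9.4 V -10.0 10.8
z 116 U -10.1 10.8 V -9.4 10.2
z 122 U -14.1 13.5 V -10.3 10.6
z 128 U -11.2 14.6 V -10.4 10.6
z 134 U -12.8 12.9 V -9.8 10.2
z 140 U -16.4 15.6 V -10.0 10.5
z 146 U -19.4 20.2 V -10.7 10.6
top 149.69502040695124
u -18 stop V -58.8 133.6 sample 61.6 134.2
u -14 stop V -58.8 133.7 sample 61.6 134.1
u -10 stop V -58.4 133.4 sample 61.6 133.8
u -6 stop V -58.7 133.6 sample 61.6 134.2
u -3 stop V -59.0 133.4 sample 61.6 134.1
```

```bash
python3 - <<'E'
from h import *
for f,cx,cy,yaw in (('w0',657,-118,.37),('w4',657,-118,.37),('w14',489.7,-223.6,-4.7)):
    P=cloud(load(f));a=np.radians(yaw);ex=np.array([np.cos(a),np.sin(a)]);ey=np.array([-np.sin(a),np.cos(a)])
    U=(P[...,:2]-[cx,cy])@ex;V=(P[...,:2]-[cx,cy])@ey;Z=P[...,2]
    for v in (-8,0,8):
        q=(abs(U)<4)&(abs(V-v)<4)&(Z>75)&(Z<110); print(f,v,q.sum(),np.percentile(Z[q],[10,50,90]).round(1) if q.sum() else '')
    h=(Z>136)&(Z<160)&(abs(V)<16)
    for s in (-1,1):
        q=h&(U*s>0)&(U*s<45); print('handle',s,np.median(U[q]).round(1),np.percentile(Z[q],90).round(1))
E
```

```text
w0 -8 33 [92.6 94.1 95.1]
w0 0 12 [93.3 94.4 95.4]
w0 8 14 [93.5 94.2 95.2]
handle -1 -29.9 142.7
handle 1 26.0 142.7
w4 -8 39 [93.4 94.3 95.4]
w4 0 43 [93.3 94.5 95.2]
w4 8 42 [93.  94.1 95. ]
handle -1 -28.7 142.8
handle 1 26.7 142.6
w14 -8 38 [94.4 95.6 96.8]
w14 0 36 [94.8 95.9 96.8]
w14 8 36 [94.2 95.6 96.6]
handle -1 -16.2 149.1
handle 1 14.6 148.8
```

```bash
python3 - <<'E'
from h import *
c=load('w13');P=cloud(c);print(c['position'])
g=c['pixels'].mean(2)
for u in (228,236,244,250):
    print(u,[(v,P[v,u,1].round(1),P[v,u,2].round(1),int(g[v,u])) for v in range(118,133)])
s=shot('top');P=cloud(s);t0=cloud(load('top0'))
print('other things moved px:',[(n,np.median(np.abs(P[v-4:v+5,u-4:u+5,2]-t0[v-4:v+5,u-4:u+5,2])).round(1)) for n,(u,v) in dict(small=(243,167),cut=(304,190),bottle=(176,115),tape=(346,230)).items()])
E
```

```text
[ 494.78211025 -155.26864327  256.73612611]
228 [(118, np.float64(-158.2), np.float64(65.7), 84), (119, np.float64(-158.9), np.float64(65.4), 82), (120, np.float64(-159.5), np.float64(64.9), 82), (121, np.float64(-160.2), np.float64(63.4), 80), (122, np.float64(-160.8), np.float64(66.5), 81), (123, np.float64(-161.5), np.float64(65.1), 79), (124, np.float64(-162.1), np.float64(65.1), 72), (125, np.float64(-162.9), np.float64(62.8), 68), (126, np.float64(-163.2), np.float64(69.8), 72), (127, np.float64(-163.9), np.float64(69.9), 85), (128, np.float64(-164.5), np.float64(69.8), 90), (129, np.float64(-165.1), np.float64(70.8), 89), (130, np.float64(-165.7), np.float64(70.7), 92), (131, np.float64(-166.4), np.float64(70.0), 93), (132, np.float64(-167.1), np.float64(69.9), 95)]
236 [(118, np.float64(-158.7), np.float64(64.7), 86), (119, np.float64(-159.4), np.float64(64.4), 85), (120, np.float64(-160.0), np.float64(64.4), 84), (121, np.float64(-160.6), np.float64(64.7), 86), (122, np.float64(-161.2), np.float64(66.3), 83), (123, np.float64(-161.9), np.float64(64.5), 80), (124, np.float64(
[... 1351 characters left out ...]
np.float64(65.2), 85), (122, np.float64(-162.0), np.float64(65.5), 85), (123, np.float64(-162.7), np.float64(64.7), 80), (124, np.float64(-163.3), np.float64(66.5), 79), (125, np.float64(-164.1), np.float64(62.9), 72), (126, np.float64(-164.4), np.float64(69.6), 78), (127, np.float64(-165.1), np.float64(69.8), 96), (128, np.float64(-165.7), np.float64(69.6), 104), (129, np.float64(-166.3), np.float64(70.4), 102), (130, np.float64(-167.0), np.float64(69.1), 101), (131, np.float64(-167.6), np.float64(70.5), 101), (132, np.float64(-168.2), np.float64(70.5), 101)]
other things moved px: [('small', np.float64(1.8)), ('cut', np.float64(2.3)), ('bottle', np.float64(7.5)), ('tape', np.float64(1.7))]
```

```bash
python3 -c "
from cell import ctrl
print(ctrl.job_done())"
```

```text
the job is handed in; nothing more can be done
None
```

The stop is set and clamped, and I handed the job in at about 19 s of the 64 s allowed; no verdict was reported.

**What I did:** I pushed the stop block along the fence with shut fingers until the wrist force held at about 5–6 N, with the sample against the saw. I then squeezed the larger clamp to its stop, lifted it off the rail and lowered it over the fence and the block's middle. I pressed its barrel on with about 8 N, let go and backed away.

**Last checks, measured from the camera depth:**
- **Clamp:** it is centred on the wood and symmetrical to about 1 mm, within about 1 mm of the block's middle along the fence. Its barrel sits about 1.4 mm above fully seated; the limit is 3.5 mm.
- **Stop block:** it is closed up to the fence, about 40 mm across the two. The joint to the sample shows well under a 0.6 mm gap.
- **Robot:** it touches nothing.

**Disagreements and gaps:**
- While pushing, the fingers rubbed the fence with about 11 N until I shifted them about 4 mm away from it.
- Squeezing the clamp put about 26 N on the wrist briefly, which I relieved before lifting.
- The depth at the glue bottle read 7.5 mm different at the end. I put this down to noise at its edge, because the arm never went near it.
- I did not measure the sample-to-saw gap or the clamp's grip force directly at the end.
- I could not view a final picture because the 12-picture limit was reached.

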